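# Slacken the wing nut of unknown hand on the earth post

## Robot

A 6-joint arm with a two-finger parallel gripper is mounted at the origin on the work surface. World frame = base frame: x ahead of the robot, y to its left, z up, the work surface at z = 0. Lengths are in m, angles in rad, forces in N, time in s.
With the tool pointing down it reaches from about 0.3 to 0.85 m from the base axis. Payload 5.4 kg.
Tool frame: the origin (TCP) lies on the front face of the gripper's body, between the roots of the fingers; the fingertips stand 73 mm ahead of it and the grasp point (between the pads) lies 54 mm ahead of it; z points along the fingers, y is the line along which they close (so a half turn about z gives the same grasp; the last joint's range is limited). The gripper opens to 85 mm and grips with 20 to 120 N. Pads are 22 mm wide; open, the fingers measure 114 mm over their backs; the gripper's body (76 mm by 85 mm) begins 54 mm behind the grasp point. The pads swing forward as they close: fully open they stand 13 mm farther back than shut.
Start: joints at [-1.366, 0.158, 1.597, -0, 1.386, -0.21], TCP at [0.232, -0.526, 0.304] pointing down, gripper open.
Joint ranges: [-2.91, 2.91], [-0.94, 2.29], [0.18, 2.7], [-1.29, 4.43], [0.17, 2.64], [-3, 3]. Speed limits (rad/s): [2.57, 2.57, 3.14, 3.14, 3.14, 3.14].

## Interface

Orientations are given as a unit quaternion [x, y, z, w].
In Python, from rig import r gives the robot as it stands. The module is installed in compiled form; this text tells all that it offers.
- The arm moves only by the shell command python3 -m crank 'ROWS' [OPENING] [FORCE]. ROWS is JSON, a list of rows, each an object of numbers: "dx", "dy", "dz": the shift along the tool's x, y, z in mm; "spin": the turn about the tool's z in degrees. In form: [{"dx": .., "dy": .., "dz": .., "spin": ..}, ...]. A call has 1 to 12 rows; each row shifts and turns the commanded pose from where the row before left it, along the tool's axes as they then stand; what a row does not reach is not made up. A row lasts 1/12 s, in which the tool goes at most 41.7 mm and 7.16 degrees, less where a joint would pass 70% of its speed; a pose out of reach is approached as far as the arm can. A call is refused whole if a number of a shift passes 41.7 or a number of a turn 7.16, either way. A call with a gripper value outside its range is refused whole. OPENING is the opening, from 0 (shut) to 1 (fully open), set as the call begins (- or left out, the last holds). The fingers move at their own pace and stop on an object; FORCE is the grip in N (left out, the last holds). Time passes only in rows, so rows that do not move let the fingers close. It gives the time, the measured TCP pose, the force, the opening and the grip force at its end, in the units of the state.
- r.get_state(): the state, without advancing time (a new reading comes with each control period).
- r.capture(name): name is "scene" or "top"; returns a dict with "image" (384x512x3 uint8, blue, green, red), "range_z" (384x512 float32, m along the optical axis (not along the pixel's ray), 0 where there is no reading), "fx", "fy", "cx", "cy" (pixels), "extrinsics" (4x4, takes a point from camera to world coordinates). Camera axes: x right, y up, looking along -z (the intrinsics and any distortion apply to the point x, -y, -z); pixel columns grow to the right and rows downward; lengths in m; the calibration is good to about 2 mm. A picture is of the moment at which its call begins.
- r.job_done(): hands the job in; it is judged then, once.
The state is a dict: "clock": time; "q": joint angles; "joint_vel": joint speeds; "joint_torque": joint torques, N m; "tcp_pos": TCP position; "tool_rot": TCP orientation; "wrist_force": force on the tool from outside, world axes, zero at the start; "ft_torque": the same for the moment, N m; "width": opening from 0.0 (shut) to 1.0 (fully open); "finger_force": force on a finger pad.
Only numpy, scipy, OpenCV 4.12 (cv2) and the standard library are available. Lean on these libraries where they do the work, as an engineer would, in place of code of your own. Each camera call takes 0.05 s, during which the arm holds its last target. There are 200 camera calls.

## Task

Slacken the wing nut on its earth post by 60 degrees or more. Nobody knows whether its thread is right- or left-handed: try to turn it, feel which way it gives (the other way is solid), and leave it turned that way. Do not turn the round nut on the other post.

Things in the scene. Friction and masses are not known exactly. Their poses are not given: they have to be found in the camera images.
- wing_mid (a point): Centre of the brass wing nut, 72 mm above the bench: one upright flat bar 46 mm long (its x), 10 mm thick (its y), 34 mm tall (heights 55 to 89 mm), a stud ending at 94 mm. It stands on the middle of a fixed round black base, 96 mm across, top at 46 mm; between them only a collar 20 mm across. z up; it turns about the vertical through this point, and the frame turns with it.
- wing (a joint): Angle of the wing nut, rad: 0 at the start, positive anticlockwise seen from above, range -1.5 to 1.5. Light friction (0.04 N m) the way it gives; the other way it stops solid within about 0.15 rad. Which way gives differs from run to run and cannot be seen. It stays where it is left.
- roundnut_mid (a point): Centre of the round knurled brass nut (38 mm across, 24 mm tall) on the other, equal black base; 67 mm above the bench. Not to be turned.
- roundnut (a joint): Angle of the round nut about the upward axis, rad: 0 at the start; to be left alone.
Things that resemble listed ones, but are neither listed nor needed, are in the scene too. What is shaped like the part that bears roundnut_mid but blue is not meant.

How it is judged:
At the end, for the whole second after the job is handed in: The wing nut stands at least 0.95 rad (about 55 degrees) from where it started, the way it gives, and is at rest; the round nut is within 0.25 rad of its start ((value of joint wing above 0.95 rad or value of joint wing below -0.95 rad) and velocity of joint wing between -0.1 and 0.1 rad/s and value of joint roundnut between -0.25 and 0.25 rad); the robot touches nothing.
It fails at once if the round nut is turned by more than 0.25 rad (value of joint roundnut above 0.25 rad or value of joint roundnut below -0.25 rad).
It also fails if it takes over 38 s, if anything falls off the work surface, if the arm or the gripper's body presses on something with over 40 N, if the wrist force passes 120 N, or if a joint passes its speed limit or range.

## Working session

There is one attempt and no reset: what is moved stays moved. The work goes in short steps, Python scripts to look and compute and a shell command to move; the robot and the scene stay as the last step left them, time stands still between calls to the robot, and variables do not carry over. Pictures are saved under pics/ and viewed, at most 10 in all, crops included, and the job is handed in when it is done.

```bash
mkdir -p pics; python3 - <<'E'
from rig import r
import cv2,numpy as np
for n in("scene","top"):
    c=r.capture(n); np.savez(f"{n}.npz",**c); cv2.imwrite(f"pics/{n}1.png",c["image"])
    print(n,c["fx"],c["cx"],c["cy"],np.round(c["extrinsics"],3).tolist())
s=r.get_state();print(s["clock"],s["tcp_pos"],s["tool_rot"],s["width"])
E
```

```text
scene 395.20191903298405 256.7877788073112 194.6700539943581 [[0.727, -0.512, 0.458, 0.911], [0.687, 0.521, -0.507, -0.383], [0.02, 0.683, 0.73, 0.733], [0.0, 0.0, 0.0, 1.0]]
top 442.42766290189803 257.863228864585 193.07047714828727 [[0.02, 0.988, -0.153, 0.35], [-1.0, 0.017, -0.02, 0.05], [-0.017, 0.153, 0.988, 1.227], [0.0, 0.0, 0.0, 1.0]]
0.1 [ 0.23161957 -0.52583028  0.30300502] [ 9.78568020e-01  2.05922120e-01 -9.62558586e-06 -8.42631224e-04] 0.997305118904256
```

View pics/scene1.png

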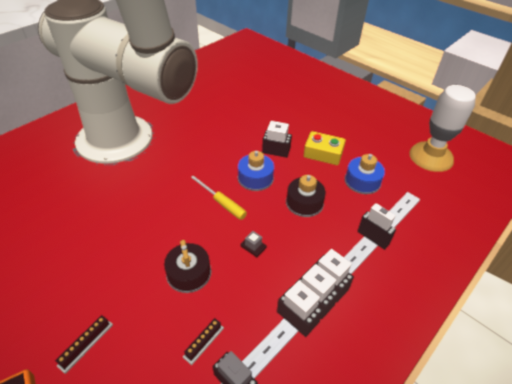

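View pics/top1.png

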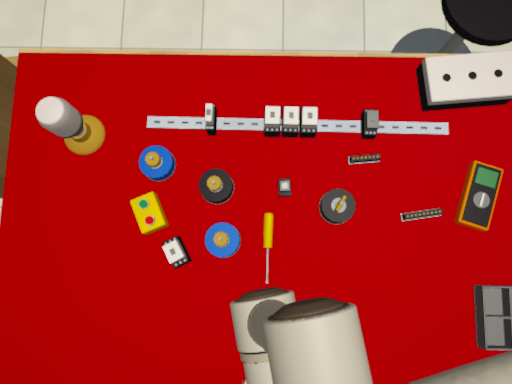

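The scene view shows the wing nut at about (185,255) on the black base at (187,267). In the top view it is at about (339,204).

Candidates in the top view:
- (337,206): black base with a thin upright bar. This is the wing nut.
- (216,185): black base with a round nut. This is the one to leave alone.
- (157,162) and (222,240): blue bases, decoys.

The only thin bar is at (337,206), so I'll confirm that one in a crop and measure it.

```bash
cat > h.py <<'E'
import cv2,numpy as np
def ray(c,uv,z):
    E=c["extrinsics"];d=E[:3,:3]@np.array([(uv[0]-c["cx"])/c["fx"],-(uv[1]-c["cy"])/c["fy"],-1.])
    o=E[:3,3];return o+d*(z-o[2])/d[2]
def wing(c,u0,v0,h=22):
    im=c["image"][v0-h:v0+h,u0-h:u0+h];hsv=cv2.cvtColor(im,cv2.COLOR_BGR2HSV)
    m=cv2.inRange(hsv,(11,110,90),(32,255,255))
    n,l,st,ce=cv2.connectedComponentsWithStats(m)
    k=1+np.argmax(st[1:,4]);ys,xs=np.where(l==k)
    return np.c_[xs+u0-h,ys+v0-h],m
E
python3 - <<'E'
from h import *
c=dict(np.load("top.npz"));s=dict(np.load("scene.npz"))
im=c["image"]
a=cv2.resize(im[176:236,307:367],(480,480),interpolation=cv2.INTER_CUBIC)
b=cv2.resize(s["image"][225:295,150:220],(320,320),interpolation=cv2.INTER_CUBIC)
o=np.zeros((480,800,3),np.uint8);o[:,:480]=a;o[:320,480:]=b;cv2.imwrite("pics/crop1.png",o)
p,m=wing(c,338,205);print(len(p),p.mean(0),cv2.minAreaRect(p.astype(np.float32)))
P=np.array([ray(c,q,.085)[:2] for q in p]);print(P.mean(0))
w,v=np.linalg.eigh(np.cov(P.T));print(np.sqrt(w),np.degrees(np.arctan2(v[1,1],v[0,1])))
# base circle: dark pixels
g=im[170:240,300:375].max(2);m=(g<75).astype(np.uint8)
cs,_=cv2.findContours(m,0,2);k=max(cs,key=cv2.contourArea);(x,y),R=cv2.minEnclosingCircle(k)
e=cv2.fitEllipse(k);print(x+300,y+170,R,e);print("base",ray(c,(e[0][0]+300,e[0][1]+170),.046))
q=ray(c,(216,185),.046);print("round",q)
E
```

```text
42 [337.54761905 206.52380952] ((338.1216125488281, 206.770263671875), (5.425166606903076, 9.370742797851562), 9.462322235107422)
[ 0.49433919 -0.1340862 ]
[0.00368765 0.00699206] 163.38486132262935
331.5 210.5 14.849342346191406 ((58.4869499206543, 15.500267028808594), (48.473609924316406, 92.62833404541016), 46.873329162597656)
base [ 0.55745963 -0.19709667  0.046     ]
round [0.55215699 0.18811778 0.046     ]
```

View pics/crop1.png

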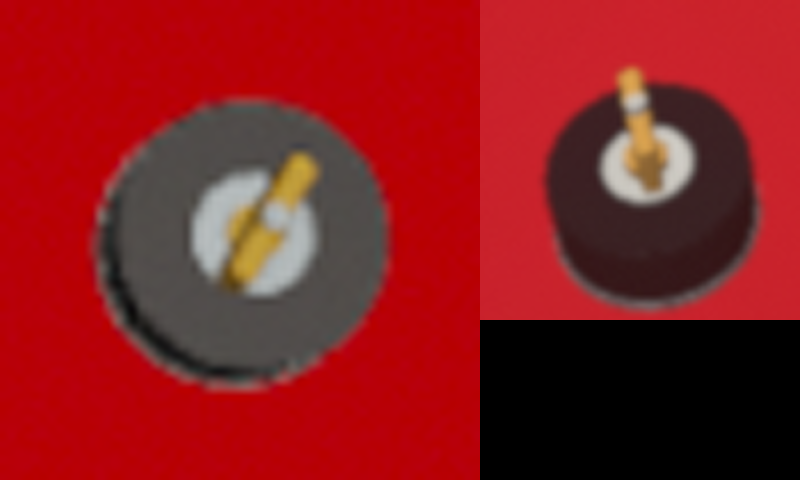

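The crop shows a thin upright brass bar with a stud on the black base. Its top runs from crop (305,158) to about (238,275), with the stud at (275,215), so this is the wing nut. Next I'll work out its position and angle.

```bash
python3 - <<'E'
from h import *
c=dict(np.load("top.npz"))
f=lambda x,y:(307+x/8-.44,176+y/8-.44)
A=ray(c,f(275,215),.094);B=ray(c,f(254,233),.046);print("stud",A,"base",B)
e1=ray(c,f(308,155),.089);e2=ray(c,f(240,272),.089);d=e1-e2
print(e1,e2,(e1+e2)/2,np.hypot(*d[:2]),np.degrees(np.arctan2(d[1],d[0])))
# scene view check
s=dict(np.load("scene.npz"));g=lambda x,y:(150+(x-480)*70/320-.4,225+y*70/320-.4)
print("scene stud",ray(s,g(634,97),.094),"base",ray(s,g(648,163),.046))
E
```

```text
stud [ 0.50396031 -0.14140934  0.094     ] base [ 0.50428376 -0.14243497  0.046     ]
[ 0.52445652 -0.15307702  0.089     ] [ 0.48588538 -0.13084442  0.089     ] [ 0.50517095 -0.14196072  0.089     ] 0.04451989291575565 -29.959368073704464
scene stud [ 0.50100161 -0.14114815  0.094     ] base [ 0.50286913 -0.14171602  0.046     ]
```

Estimate: centre at (0.503, -0.142), bar axis at -30°. I'll bring the tool x axis to yaw 150°, which keeps wrist joint 6 mid-range for turning either way. Translate first, then spin.

```bash
python3 -m crank '[{"dx":33,"dy":-20},{"dx":33,"dy":-20},{"dx":33,"dy":-20},{"dx":33,"dy":-20},{"dx":33,"dy":-20},{"dx":33,"dy":-20},{"dx":33,"dy":-20},{"dx":33,"dy":-20},{"dx":33,"dy":-20},{"dx":33,"dy":-20},{"dx":33,"dy":-20},{"dx":33,"dy":-20}]' 1 40
python3 -m crank '[{"spin":-7.1},{"spin":-7.1},{"spin":-7.1},{"spin":-7.1},{"spin":-7.1},{"spin":-7.1},{"spin":-7.1},{"spin":-7.1},{"spin":-7.1},{"spin":-7.1},{"spin":-7.1},{"spin":-7.1}]'
cat > w.py <<'E'
from rig import r
import numpy as np
from scipy.spatial.transform import Rotation as R
s=r.get_state();M=R.from_quat(s["tool_rot"]).as_matrix();p=np.array(s["tcp_pos"])
yaw=np.degrees(np.arctan2(M[1,0],M[0,0]));g=np.array([.5033,-.1418,.127])
print("t",round(s["clock"],2),"p",p.round(4),"yaw",yaw.round(1),"q6",round(s["q"][5],2),"w",round(s["width"],3),"ff",s["finger_force"],"F",np.round(s["wrist_force"],1),"T",np.round(s["ft_torque"],2))
print("delta tool mm",(M.T@(g-p)*1000).round(1),"spin",(yaw-150+180)%360-180, "tilt",M[2,:].round(3))
E
python3 w.py
```

```text
t 0.1 p [ 0.2316 -0.5258  0.303 ] yaw 23.8 q6 -0.21 w 0.997 ff 0.0 F [-0.6  0.1 -0.1] T [-0.03 -0.03  0.01]
delta tool mm [ 403.4 -241.7  176.5] spin -126.2330381887123 tilt [ 0.    -0.002 -1.   ]schema error: expected keys dx, dy, dz, spin
schema error: expected keys dx, dy, dz, spin
```

All four keys are required.

```bash
python3 -m crank '[{"dx":33,"dy":-20,"dz":0,"spin":0},{"dx":33,"dy":-20,"dz":0,"spin":0},{"dx":33,"dy":-20,"dz":0,"spin":0},{"dx":33,"dy":-20,"dz":0,"spin":0},{"dx":33,"dy":-20,"dz":0,"spin":0},{"dx":33,"dy":-20,"dz":0,"spin":0},{"dx":33,"dy":-20,"dz":0,"spin":0},{"dx":33,"dy":-20,"dz":0,"spin":0},{"dx":33,"dy":-20,"dz":0,"spin":0},{"dx":33,"dy":-20,"dz":0,"spin":0},{"dx":33,"dy":-20,"dz":0,"spin":0},{"dx":33,"dy":-20,"dz":0,"spin":0}]' 1 40
python3 -m crank '[{"dx":0,"dy":0,"dz":0,"spin":-7.1},{"dx":0,"dy":0,"dz":0,"spin":-7.1},{"dx":0,"dy":0,"dz":0,"spin":-7.1},{"dx":0,"dy":0,"dz":0,"spin":-7.1},{"dx":0,"dy":0,"dz":0,"spin":-7.1},{"dx":0,"dy":0,"dz":0,"spin":-7.1},{"dx":0,"dy":0,"dz":0,"spin":-7.1},{"dx":0,"dy":0,"dz":0,"spin":-7.1},{"dx":0,"dy":0,"dz":0,"spin":-7.1},{"dx":0,"dy":0,"dz":0,"spin":-7.1},{"dx":0,"dy":0,"dz":0,"spin":-7.1},{"dx":0,"dy":0,"dz":0,"spin":-7.1}]'
python3 w.py
```

```text
clock: 1.1
tcp_pos: [0.498, -0.145, 0.3036]
tool_rot: [0.979, 0.206, -0.0, -0.0]
wrist_force: [-0.4, -0.8, 1.0]
width: 1.0
finger_force: 0.0
clock: 2.1
tcp_pos: [0.4971, -0.1469, 0.3033]
tool_rot: [0.578, 0.816, -0.0, -0.001]
wrist_force: [-0.5, -0.0, -0.1]
width: 1.002
finger_force: 0.0
t 2.1 p [ 0.4971 -0.1469  0.3033] yaw 109.3 q6 -0.86 w 1.002 ff 0.0 F [-0.5 -0.  -0.1] T [0.01 0.01 0.07]
delta tool mm [  2.6   7.6 176.3] spin -40.684154541651935 tilt [ 0.001 -0.001 -1.   ]
```

```bash
python3 -m crank '[{"dx":2.6,"dy":7.6,"dz":0,"spin":0},{"dx":0,"dy":0,"dz":16,"spin":-6.8},{"dx":0,"dy":0,"dz":16,"spin":-6.8},{"dx":0,"dy":0,"dz":16,"spin":-6.8},{"dx":0,"dy":0,"dz":16,"spin":-6.8},{"dx":0,"dy":0,"dz":16,"spin":-6.8},{"dx":0,"dy":0,"dz":16,"spin":-6.7},{"dx":0,"dy":0,"dz":0,"spin":0}]'
python3 w.py; python3 - <<'E'
from rig import r
import cv2,numpy as np
o=np.zeros((400,800,3),np.uint8)
for i,(n,u,v) in enumerate((("top",338,205),("scene",187,262))):
    im=r.capture(n)["image"][v-45:v+45,u-45:u+45]
    o[:,400*i:400*i+400]=cv2.resize(im,(400,400),interpolation=cv2.INTER_CUBIC)
cv2.imwrite("pics/a2.png",o)
E
```

```text
clock: 2.77
tcp_pos: [0.5021, -0.1407, 0.2041]
tool_rot: [0.262, 0.965, 0.001, -0.003]
wrist_force: [0.1, 0.2, -0.6]
width: 1.0
finger_force: 0.0
t 2.77 p [ 0.5021 -0.1407  0.2041] yaw 149.6 q6 -1.55 w 1.0 ff 0.0 F [ 0.1  0.2 -0.6] T [ 0.02 -0.03 -0.03]
delta tool mm [-2.1 -0.4 77.1] spin -0.3598996024294081 tilt [ 0.007  0.    -1.   ]
```

View pics/a2.png

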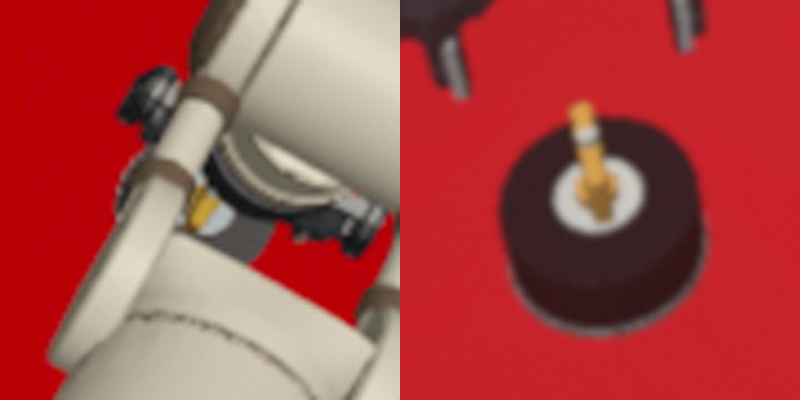

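In the scene half of the picture, the open fingers at (455,75) and (685,25) stand either side of the wing bar at (590,155), roughly centred. I'll descend and then close gently.

```bash
python3 -m crank '[{"dx":-2,"dy":0,"dz":15,"spin":0},{"dx":0,"dy":0,"dz":15,"spin":0},{"dx":0,"dy":0,"dz":15,"spin":0},{"dx":0,"dy":0,"dz":15,"spin":0},{"dx":0,"dy":0,"dz":11,"spin":0},{"dx":0,"dy":0,"dz":5,"spin":0},{"dx":0,"dy":0,"dz":0,"spin":0}]'
python3 w.py
python3 -m crank '[{"dx":0,"dy":0,"dz":0,"spin":0},{"dx":0,"dy":0,"dz":0,"spin":0},{"dx":0,"dy":0,"dz":0,"spin":0},{"dx":0,"dy":0,"dz":0,"spin":0},{"dx":0,"dy":0,"dz":0,"spin":0},{"dx":0,"dy":0,"dz":0,"spin":0},{"dx":0,"dy":0,"dz":0,"spin":0},{"dx":0,"dy":0,"dz":0,"spin":0}]' 0 30
python3 w.py
```

```text
clock: 3.45
tcp_pos: [0.5053, -0.1429, 0.1315]
tool_rot: [0.262, 0.965, 0.0, -0.001]
wrist_force: [-0.5, 0.1, 0.6]
width: 0.999
finger_force: 0.0
t 3.45 p [ 0.5053 -0.1429  0.1315] yaw 149.6 q6 -1.55 w 0.999 ff 0.0 F [-0.5  0.1  0.6] T [ 0.01 -0.03  0.01]
delta tool mm [ 2.3 -0.1  4.5] spin -0.4360552274249869 tilt [ 0.001  0.    -1.   ]
clock: 4.12
tcp_pos: [0.5056, -0.1432, 0.1322]
tool_rot: [0.262, 0.965, -0.0, 0.0]
wrist_force: [-1.8, -0.4, 3.6]
width: 0.108
finger_force: 34.7
t 4.12 p [ 0.5056 -0.1432  0.1322] yaw 149.7 q6 -1.55 w 0.108 ff 34.68039393424988 F [-1.8 -0.4  3.6] T [ 0.04  0.11 -0.02]
delta tool mm [2.6 0.  5.2] spin -0.3365113809751108 tilt [-0. -0. -1.]
```

Gripped: the opening of about 9 mm fits the 10 mm bar. Next I'll feel it, turning clockwise in small steps.

```bash
python3 -m crank '[{"dx":0,"dy":0,"dz":0,"spin":4},{"dx":0,"dy":0,"dz":0,"spin":4},{"dx":0,"dy":0,"dz":0,"spin":0},{"dx":0,"dy":0,"dz":0,"spin":0}]'; python3 w.py
python3 -m crank '[{"dx":0,"dy":0,"dz":0,"spin":4},{"dx":0,"dy":0,"dz":0,"spin":4},{"dx":0,"dy":0,"dz":0,"spin":0},{"dx":0,"dy":0,"dz":0,"spin":0}]'; python3 w.py
```

```text
clock: 4.45
tcp_pos: [0.5054, -0.1434, 0.1322]
tool_rot: [0.327, 0.945, -0.0, -0.0]
wrist_force: [-3.2, -2.1, 4.7]
width: 0.114
finger_force: 35.1
t 4.45 p [ 0.5054 -0.1434  0.1322] yaw 141.8 q6 -1.41 w 0.114 ff 35.056076645851135 F [-3.2 -2.1  4.7] T [-0.31  0.46 -0.02]
delta tool mm [ 2.7 -0.   5.2] spin -8.224911238901456 tilt [-0.    -0.001 -1.   ]
clock: 4.78
tcp_pos: [0.5052, -0.1437, 0.1322]
tool_rot: [0.393, 0.92, -0.001, -0.0]
wrist_force: [-4.0, -3.5, 4.9]
width: 0.109
finger_force: 35.1
t 4.78 p [ 0.5052 -0.1437  0.1322] yaw 133.8 q6 -1.27 w 0.109 ff 35.144256949424744 F [-4.  -3.5  4.9] T [-0.39  0.69 -0.09]
delta tool mm [ 2.7 -0.1  5.2] spin -16.22253041562982 tilt [-0.    -0.001 -1.   ]
```

It has turned 16° clockwise with only about 0.1 N m and a steady opening, past the 0.15 rad stop, so it gives clockwise. I'll continue to about 70°.

```bash
python3 -m crank '[{"dx":0,"dy":0,"dz":0,"spin":5},{"dx":0,"dy":0,"dz":0,"spin":5},{"dx":0,"dy":0,"dz":0,"spin":5},{"dx":0,"dy":0,"dz":0,"spin":0}]'; python3 w.py
python3 -m crank '[{"dx":0,"dy":0,"dz":0,"spin":5},{"dx":0,"dy":0,"dz":0,"spin":5},{"dx":0,"dy":0,"dz":0,"spin":5},{"dx":0,"dy":0,"dz":0,"spin":5},{"dx":0,"dy":0,"dz":0,"spin":5},{"dx":0,"dy":0,"dz":0,"spin":5},{"dx":0,"dy":0,"dz":0,"spin":5},{"dx":0,"dy":0,"dz":0,"spin":5},{"dx":0,"dy":0,"dz":0,"spin":0},{"dx":0,"dy":0,"dz":0,"spin":0}]'; python3 w.py
python3 - <<'E'
from rig import r
import cv2
im=r.capture("scene")["image"][217:307,142:232]
cv2.imwrite("pics/a3.png",cv2.resize(im,(400,400),interpolation=cv2.INTER_CUBIC))
E
```

```text
clock: 5.12
tcp_pos: [0.5047, -0.1441, 0.1322]
tool_rot: [0.511, 0.86, -0.001, -0.001]
wrist_force: [-7.0, -4.4, 6.9]
width: 0.11
finger_force: 35.3
t 5.12 p [ 0.5047 -0.1441  0.1322] yaw 118.6 q6 -1.0 w 0.11 ff 35.33794462680817 F [-7.  -4.4  6.9] T [-0.68  1.03 -0.03]
delta tool mm [ 2.7 -0.2  5.2] spin -31.3997267155942 tilt [-0.001 -0.003 -1.   ]
clock: 5.95
tcp_pos: [0.5032, -0.1444, 0.1322]
tool_rot: [0.773, 0.635, -0.003, -0.002]
wrist_force: [-16.1, -5.8, 12.2]
width: 0.116
finger_force: 36.2
t 5.95 p [ 0.5032 -0.1444  0.1322] yaw 78.8 q6 -0.31 w 0.116 ff 36.22907906770706 F [-16.1  -5.8  12.2] T [-0.97  2.25  0.02]
delta tool mm [ 2.5 -0.3  5.1] spin -71.17532233916666 tilt [-0.003 -0.007 -1.   ]
```

View pics/a3.png

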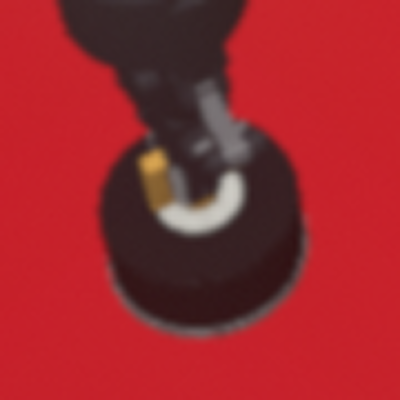

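The picture shows the bar end at (155,180), turned inside the fingers, so the nut has gone about 71°. A side load of about 17 N has built up, so I'll relieve it with a small tool −y shift, then open and lift straight up.

```bash
python3 -m crank '[{"dx":0,"dy":-2.2,"dz":0,"spin":0},{"dx":0,"dy":0,"dz":0,"spin":0},{"dx":0,"dy":0,"dz":0,"spin":0}]'; python3 w.py
python3 -m crank '[{"dx":0,"dy":0,"dz":0,"spin":0},{"dx":0,"dy":0,"dz":0,"spin":0},{"dx":0,"dy":0,"dz":0,"spin":0},{"dx":0,"dy":0,"dz":0,"spin":0},{"dx":0,"dy":0,"dz":0,"spin":0},{"dx":0,"dy":0,"dz":0,"spin":0}]' 1; python3 w.py
```

```text
clock: 6.25
tcp_pos: [0.5027, -0.1443, 0.1322]
tool_rot: [0.773, 0.635, -0.002, 0.001]
wrist_force: [-6.4, -7.2, 4.4]
width: 0.115
finger_force: 35.1
t 6.25 p [ 0.5027 -0.1443  0.1322] yaw 78.8 q6 -0.31 w 0.115 ff 35.11084735393524 F [-6.4 -7.2  4.4] T [-1.06  1.    0.02]
delta tool mm [2.6 0.2 5.2] spin -71.196306924099 tilt [-0.003 -0.001 -1.   ]
clock: 6.75
tcp_pos: [0.5034, -0.1424, 0.1318]
tool_rot: [0.773, 0.634, 0.0, -0.0]
wrist_force: [-0.3, -0.3, 0.8]
width: 0.946
finger_force: 0.0
t 6.75 p [ 0.5034 -0.1424  0.1318] yaw 78.7 q6 -0.31 w 0.946 ff 0.0 F [-0.3 -0.3  0.8] T [ 0.02 -0.04  0.02]
delta tool mm [ 0.6 -0.2  4.8] spin -71.31027278057948 tilt [ 0.  0. -1.]
```

```bash
python3 -m crank '[{"dx":0,"dy":0,"dz":-10,"spin":0},{"dx":0,"dy":0,"dz":-25,"spin":0},{"dx":0,"dy":0,"dz":-30,"spin":0},{"dx":0,"dy":0,"dz":-30,"spin":0},{"dx":0,"dy":0,"dz":-30,"spin":0},{"dx":-30,"dy":0,"dz":-10,"spin":0},{"dx":-35,"dy":0,"dz":0,"spin":0},{"dx":-35,"dy":0,"dz":0,"spin":0},{"dx":-35,"dy":0,"dz":0,"spin":0},{"dx":-35,"dy":0,"dz":0,"spin":0},{"dx":-35,"dy":0,"dz":0,"spin":0},{"dx":0,"dy":0,"dz":0,"spin":0}]' 1
python3 w.py; python3 - <<'E'
from rig import r
import cv2,numpy as np
o=np.zeros((400,800,3),np.uint8)
for i,(n,u,v) in enumerate((("top",338,205),("scene",187,262))):
    im=r.capture(n)["image"][v-30:v+30,u-30:u+30]
    o[:,400*i:400*i+400]=cv2.resize(im,(400,400),interpolation=cv2.INTER_CUBIC)
cv2.imwrite("pics/a4.png",o)
E
```

```text
clock: 7.75
tcp_pos: [0.4615, -0.3491, 0.268]
tool_rot: [0.775, 0.632, -0.001, 0.002]
wrist_force: [0.2, -0.5, -0.5]
width: 0.998
finger_force: 0.0
t 7.75 p [ 0.4615 -0.3491  0.268 ] yaw 78.4 q6 -0.65 w 0.998 ff 0.0 F [ 0.2 -0.5 -0.5] T [ 0.05 -0.04 -0.02]
delta tool mm [211.9  -0.9 140.2] spin -71.61721462566341 tilt [-0.004  0.001 -1.   ]
```

View pics/a4.png

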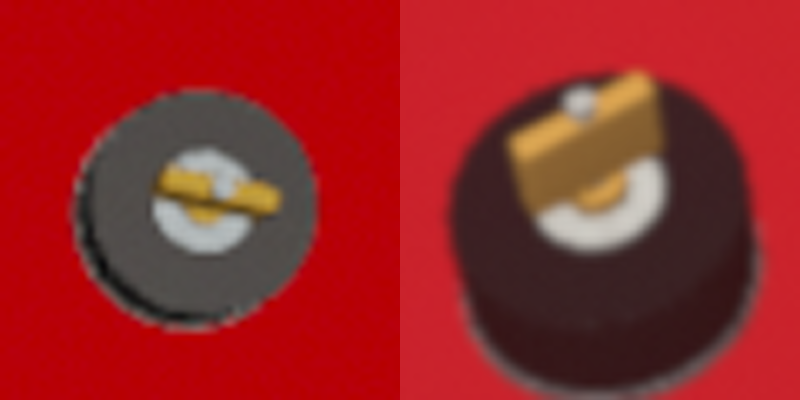

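The top view shows the bar now running from (165,180) to (280,200). That is about 70° clockwise from its start, and the arm is clear, so I'm handing in.

```bash
python3 -c "
from rig import r
print(r.job_done())"
```

```text
the job is handed in; nothing more can be done
None
```

The wing nut gave clockwise (seen from above) and is left turned about 70° that way; the robot never went near the round nut, is clear of everything, and the job was handed in at about 8 s, though no verdict was returned.

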